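Pin the retaining bar of a specimen-jar transit tray

TASK

Make the specimen tray ready to carry: swing the open retaining bar fully home into its fork in front of the jars, then take the ball-lock pin from its wooden rest, squeeze its button in and slide it down through the fork and the bar until its collar sits on the fork, and let go so that the button springs out and the balls lock. Feel for the hole and never force the pin or the bar; leave the jars and the bottle where they stand.

Things in the scene. Friction and masses are not known exactly. Their poses are not given: they have to be found in the camera images.
- hole (a point): Mark of the wooden tray where the fork's pin hole is meant to be, at the height of the fork's top face (62 mm above the table). z up; y runs along the closed bar from hinge to fork; x points away from the jars. All steel parts (fork, bar, hinge) are bolted on through slots: together they are off by an unmeasured shift of up to 5 mm in x and in y, not turned. Feel for the true hole; heights are exact.
- deck: The fixed wooden tray, and the steel fork on it: two level plates 44 x 44 x 10 mm, tops 62 and 40 mm above the table, with one vertical hole, 13 mm wide, through the middle of both; an upright web 12 mm thick joins their +y sides, no higher than they are. Under the lower plate 18 mm are free. Origin on the table 120 mm from point hole along -y; same axes as point hole.
- pivot (a point): Mark of the tray where the bar's upright hinge is meant to be (off by the same shift as the hole), 46 mm above the table, 230 mm from point hole along -y; same axes. The bar is aluminium, 18 mm wide, 41 to 51 mm above the table, with an eye hole of 14.5 mm at 230 mm from the hinge.
- knob_home (a point): Mark of the tray: where the middle of the bar's knob is meant to be once the bar is home (off by the same shift). The knob is an upright black rod on the bar, 14 mm across, 150 mm from the hinge, standing from 51 to 101 mm above the table, to push or grasp; this point is 80 mm above the table. Same axes as point hole.
- bar (a joint): Angle of the bar about its hinge (rad): 0 is home against a stop, along the line from pivot to hole, its eye in line with the fork's holes; it grows as the bar opens, clockwise seen from above, towards +x of point hole. Starts at 0.4 to 0.75. Stiff hinge: 0.3 N m, about 2 N at the knob; it stays where it is left.
- pin_grip (a point): The ball-lock pin: middle of its grey handle, on the pin's axis; z up, y towards the button's side. Handle: a block 22 (x) by 24 (y) mm, from 24 mm below to 20 mm above this point. The pin weighs 0.16 to 0.24 kg and stands upright and loose in its rest, its collar on top. When seated, this point is 28 mm above the fork's top face.
- pin_collar (a point): Centre of the underside of the pin's round steel collar (36 mm across, 4 mm thick), 28 mm below point pin_grip. Below it the steel shank, 12 mm thick, ends in a cone 2.5 mm high, 9.8 mm wide at the tip, which is 46 mm below this point. Two balls, centred 37 mm below this point, stand out 3 mm from the shank at +x and -x, sink in while the button is held in, and lie under the fork when seated.
- rest_top (a point): Centre of the top of the pin's rest: a fixed wooden block 70 x 70 mm, 56 mm high, with an upright hole 26 mm wide for the shank.
- button (a joint): How far the pin's button is pressed (m): 0 out, 0.005 fully in. It is a steel pad 14 mm wide, 26 mm high, level with point pin_grip on the handle's +y face, standing out 6 mm. 8 N hold it fully in, so pinching the handle along its y with 15 N or more does: 30 mm wide before, 25 mm pressed, then centred 0.5 mm from the axis to the button's side. It springs out when let go.
- ball_a (a joint): How far one of the two balls is sunk into the shank (m): 0 fully out (locked), 0.0035 inside. Both balls follow the button; out, they cannot pass the hole.
- jar_a_mid (a point): Closed glass jar with black cap, 66 mm across, 105 mm high, on the tray; its centre, half-way up. Leave alone.
- jar_b_mid (a point): Another such jar, beside the first. Leave alone.
- flask_mid (a point): Amber bottle, 60 mm across, 130 mm high, on the table; its centre, half-way up. Leave alone.
Not all that is in view belongs to the job. Of the things that look like the part that bears pin_grip, the middle-sized one is meant.

How it is judged:
By the outcome, as a careful person would: the job done as asked, in the order asked, and still so for the second after the job is handed in, with the robot touching nothing.
It also fails if it takes over 72 s, if anything falls off the work surface, if the arm or the gripper's body presses on something with over 40 N, if the wrist force passes 120 N, or if a joint passes its speed limit or range.

ROBOT

A 6-joint arm with a two-finger parallel gripper is mounted at the origin on the work surface. World frame = base frame: x ahead of the robot, y to its left, z up, the work surface at z = 0. Lengths are in m, angles in rad, forces in N, time in s.
With the tool pointing down it reaches from about 0.25 to 0.85 m from the base axis. Payload 12.5 kg.
Tool frame: the origin (TCP) lies on the centre line of the jaws, within the pads' length; the fingertips stand 8 mm ahead of it and the grasp point (between the pads) lies 11 mm behind it; z points along the fingers, y is the line along which they close (so a half turn about z gives the same grasp; the last joint's range is limited). The gripper opens to 93 mm and grips with 3 to 60 N. Pads are 15 mm wide; open, the fingers measure 128 mm over their backs; the gripper's body (75 mm by 188 mm) begins 65 mm behind the grasp point.
Start: joints at [-1.242, 0.351, 1.652, -0, 1.139, -0.085], TCP at [0.221, -0.504, 0.227] pointing down, gripper open.
Joint ranges: [-2.75, 2.75], [-0.79, 2.1], [0.01, 2.65], [-1.57, 4.71], [0.07, 3.14], [-2.87, 2.87]. Speed limits (rad/s): [2.22, 2.22, 2.79, 3.14, 3.14, 3.14].

INTERFACE

Orientations are given as a unit quaternion [x, y, z, w].
In Python, from rig import robot, planner, readout, viewer gives the robot as it stands. Calls block until the motion is done:
- robot.move_to(position, orientation): joint-space move of the TCP to a pose.
- robot.move_linear(position, attitude=None, velocity=0.15): straight line of the TCP; attitude=None keeps the orientation; velocity is the mean speed in m/s.
- robot.movej(angles): joint-space move.
- robot.gripper_to(opening): finger opening in m; the grip force is fixed at half the most; returns when the fingers have stopped.
- robot.dwell(seconds).
- planner.ik(position, orientation): joint angles nearest the present ones, or None.
- readout.get_obs(): the state.
- viewer.read_camera(name): name is "scene" or "top" or "wrist"; returns a dict with "img" (384x512x3 uint8, blue, green, red), "fx", "fy", "cx", "cy" (pixels), "rvec" (rotation vector, rad) and "tvec" (3), from world to camera coordinates, as OpenCV has them. Camera axes: x right, y down, z forward; pixel columns grow to the right and rows downward; lengths in m; the calibration is good to about 2 mm. The wrist camera is an equidistant fisheye: a pixel r from the principal point sees the ray r / f radians off the axis. A picture is of the moment at which its call begins. There is no depth.
A pose or a line that the arm cannot do raises robot.MotionError and nothing moves.
- robot.finish_job(): hands the job in; it is judged then, once.
The state is a dict: "time_s": time; "joint_positions": joint angles; "dq": joint speeds; "joint_torque": joint torques, N m; "position": TCP position; "eef_rot": TCP orientation; "contact_force": force on the tool from outside, world axes, zero at the start; "torque": the same for the moment, N m; "finger_gap": finger opening in m; "grasp_force": force on a finger pad.
Only numpy, scipy, OpenCV 4.12 (cv2) and the standard library are available. Lean on these libraries where they do the work, as an engineer would, in place of code of your own. Each camera call takes 0.05 s, during which the arm holds its last target. There are 200 camera calls.

## Working session

There is one attempt and no reset: what is moved stays moved. The work goes in short steps, each a Python script; the robot and the scene stay as the last script left them, time stands still between calls to the robot, and variables do not carry over. Pictures are saved under pics/ and viewed, at most 10 in all, crops included, and the job is handed in when it is done.

```bash
ls; mkdir -p pics; python3 - <<'E'
from rig import robot, planner, readout, viewer
import cv2,pickle
for n in("scene","top"):
    c=viewer.read_camera(n); pickle.dump(c,open(f"pics/{n}.pkl","wb"))
    cv2.imwrite(f"pics/{n}0.png",cv2.resize(c["img"],(800,600),interpolation=cv2.INTER_CUBIC)); print(n,c["fx"],c["cx"],c["cy"],c["rvec"],c["tvec"])
print(readout.get_obs())
E
```

```text
pics
scene 421.86462211031096 259.1605054051749 183.76104939231195 [ 2.09248132  1.22711301 -0.50714971] [-0.21516235 -0.2735692   1.49376342]
top 388.8329372794504 257.7406732368046 193.9095937769174 [ 2.20568529 -2.22702109  0.04173917] [-0.06500365  0.48456293  1.0761474 ]
{'time_s': 0.1, 'joint_positions': array([-1.24157042e+00,  3.51191061e-01,  1.65234802e+00, -2.59892568e-05,
        1.13906904e+00, -8.45871836e-02]), 'dq': array([ 0.00053231, -0.00051456, -0.00218187, -0.00066737,  0.00075239,
       -0.00178315]), 'joint_torque': array([ 8.44103160e-04, -4.98024309e+01, -2.85702950e+01,  7.00446800e-02,
        2.39862688e-02, -4.55533689e-05]), 'position': array([ 0.22108693, -0.50329112,  0.22615507]), 'eef_rot': array([ 9.78669851e-01,  2.05438714e-01, -7.36621410e-05, -5.02499229e-04]), 'contact_force': array([ 0.16453777, -0.13276754, -0.57264248]), 'torque': array([-0.01067821, -0.03913382,  0.0057591 ]), 'grasp_force': 0.0, 'finger_gap': 0.09302854820607526}
```

View pics/top0.png

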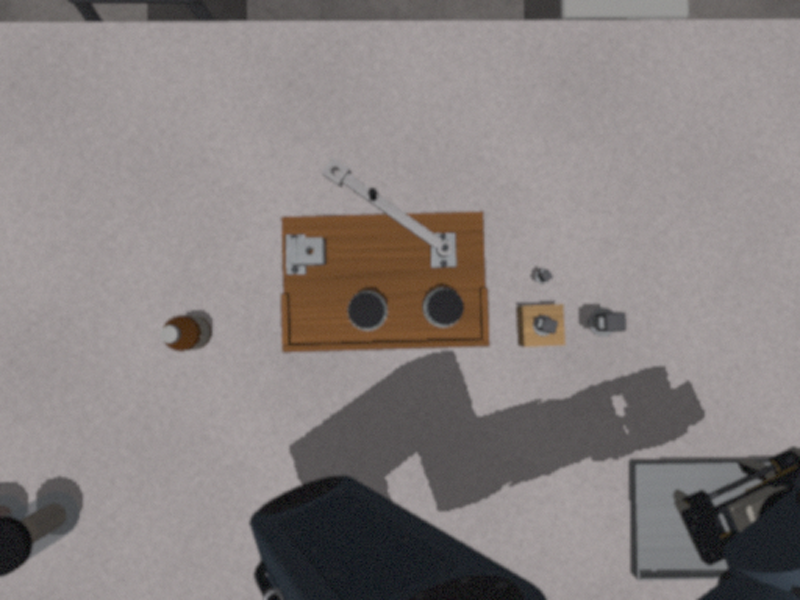

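View pics/scene0.png

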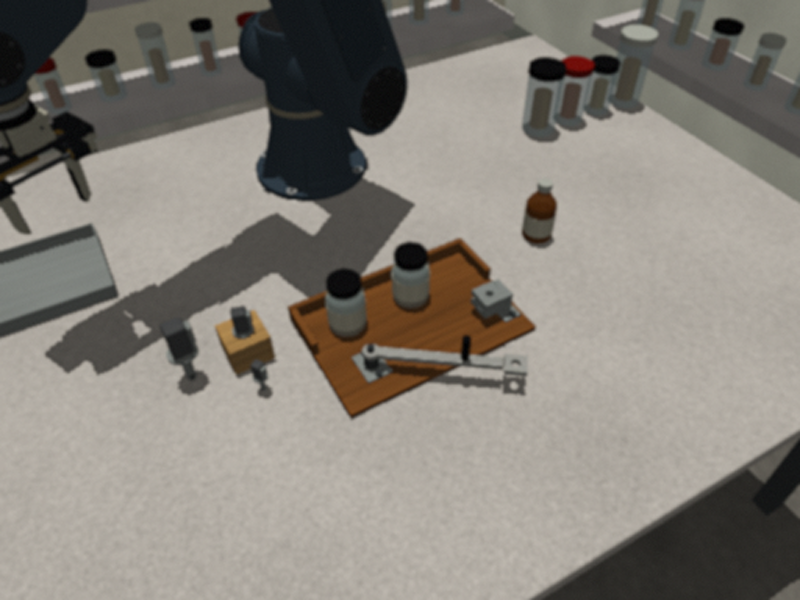

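The top view shows three pin-like things: small at (541,274), medium in the wooden rest at (545,324), and large at (608,321), all in 800x600 px. The one in the rest is middle-sized and stands upright in its rest, so it is the one meant. The fork is at (310,251), the hinge at (445,247), the knob at (373,194) and the jars at (368,310) and (443,306). Next I compute positions and look from close by.

```bash
cat > h.py <<'E'
from rig import robot, planner, readout, viewer
import cv2,pickle,numpy as np
from scipy.spatial.transform import Rotation as R
def px2w(c,u,v,z,fish=False):
    R0=cv2.Rodrigues(np.array(c["rvec"],float))[0]; C=-R0.T@np.ravel(c["tvec"])
    d=np.array([(u-c["cx"])/c["fx"],(v-c["cy"])/c["fy"],1.])
    if fish:
        r=np.hypot(d[0],d[1]); d=np.array([d[0]/r*np.sin(r),d[1]/r*np.sin(r),np.cos(r)]) if r>1e-9 else np.array([0,0,1.])
    d=R0.T@d
    return C+d*(z-C[2])/d[2]
def down(yaw): # tool z down, tool y (closing line) along world angle yaw
    y=np.array([np.cos(yaw),np.sin(yaw),0]); z=np.array([0,0,-1.]); x=np.cross(y,z)
    return R.from_matrix(np.c_[x,y,z]).as_quat()
def shot(name,cam):
    c=viewer.read_camera(cam); pickle.dump(c,open(f"pics/{name}.pkl","wb")); return c
def F(): return np.array(readout.get_obs()["contact_force"])
E
python3 - <<'E'
from h import *
c=pickle.load(open("pics/top.pkl","rb")); s=pickle.load(open("pics/scene.pkl","rb"))
k=.64
for n,u,v,z in [("fork",310,251,.062),("hinge",445,247,.06),("knob",373,194,.101),("pin",546,324,.104),("jarA",368,310,.115),("jarB",443,306,.115),("restNW",519,304,.056),("restSE",565,346,.056),("trayNW",283,217,.01),("trayNE",483,211,.01)]:
    print(n,px2w(c,u*k,v*k,z).round(4))
o=readout.get_obs(); q=o["joint_positions"]
c=viewer.read_camera("wrist"); R0=cv2.Rodrigues(np.array(c["rvec"]))[0]; C=-R0.T@c["tvec"]
T=R.from_quat(o["eef_rot"]).as_matrix()
print("cam in tool",T.T@(C-o["position"]),"axis in tool",T.T@R0[2],c["fx"],c["cx"],c["cy"],o["time_s"])
a=c["img"]; cv2.imwrite("pics/z.png",a)
# yaw options
for yaw in np.arange(-3,3.2,.5):
    j=planner.ik([.33,-.25,.25],down(yaw)); print(round(yaw,1),None if j is None else np.round(j,2))
E
```

```text
fork [0.5719 0.0869 0.062 ]
hinge [ 0.5771 -0.1416  0.06  ]
knob [ 0.66   -0.0216  0.101 ]
pin [ 0.4453 -0.3007  0.104 ]
jarA [ 0.4706 -0.0124  0.115 ]
jarB [ 0.4759 -0.1327  0.115 ]
restNW [ 0.4791 -0.2671  0.056 ]
restSE [ 0.4069 -0.3446  0.056 ]
trayNW [0.6386 0.1416 0.01  ]
trayNE [ 0.6467 -0.2145  0.01  ]
cam in tool [ 0.07328068  0.00129332 -0.15768097] axis in tool [-2.64783275e-01 -2.77771798e-04  9.64307907e-01] 297.3186396354542 255.2644214759864 194.53973944504827 0.1
-3.0 [-0.76  0.07  1.95 -0.    1.13  2.24]
-2.5 [-0.76  0.07  1.95 -0.    1.13  1.74]
-2.0 [-0.76  0.07  1.95 -0.    1.13  1.24]
-1.5 [-0.76  0.07  1.95 -0.    1.13  0.74]
-1.0 [-0.76  0.07  1.95 -0.    1.13  0.24]
-0.5 [-0.76  0.07  1.95 -0.    1.13 -0.26]
0.0 [-0.76  0.07  1.95 -0.    1.13 -0.76]
0.5 [-0.76  0.07  1.95 -0.    1.13 -1.26]
1.0 [-0.76  0.07  1.95 -0.    1.13 -1.76]
1.5 [-0.76  0.07  1.95 -0.    1.13 -2.26]
2.0 [-0.76  0.07  1.95 -0.    1.13 -2.76]
2.5 None
3.0 [-0.76  0.07  1.95 -0.    1.13  2.52]
```

```bash
python3 - <<'E'
from h import *
def save(c,n): cv2.imwrite(f"pics/{n}.png",cv2.resize(c["img"],(800,600),interpolation=cv2.INTER_CUBIC))
robot.move_to([.445,-.30,.22],down(0)); robot.dwell(.15); save(shot("w1","wrist"),"w1")
robot.move_to([.62,.03,.24],down(0)); robot.dwell(.15); save(shot("w2","wrist"),"w2")
o=readout.get_obs(); print(o["time_s"],o["position"],o["joint_positions"],F())
E
```

```text
3.1083 [0.61991882 0.02904344 0.24001867] [-2.81441138e-02  4.67497987e-01  1.44271121e+00 -9.16489823e-05
  1.23146133e+00 -2.68780350e-02] [-1.11771734 -0.10527808 -0.25687358]
```

View pics/w1.png

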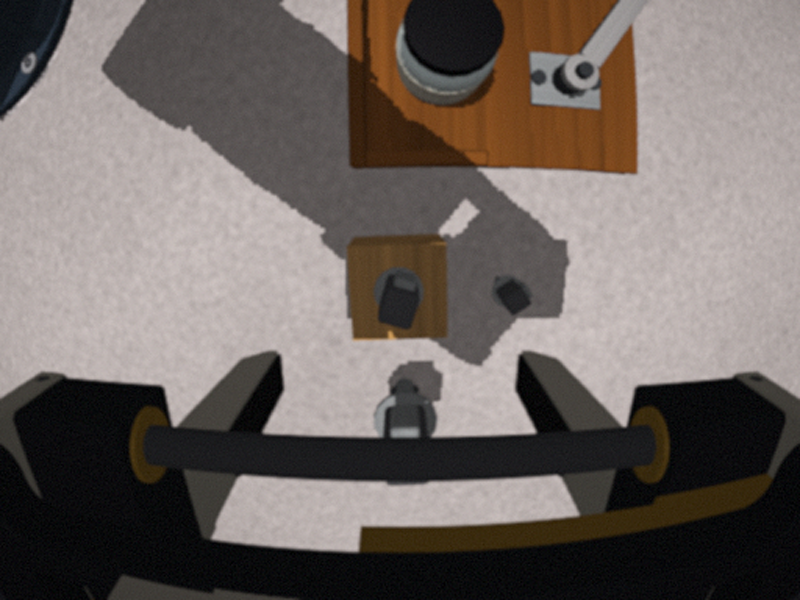

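View pics/w2.png

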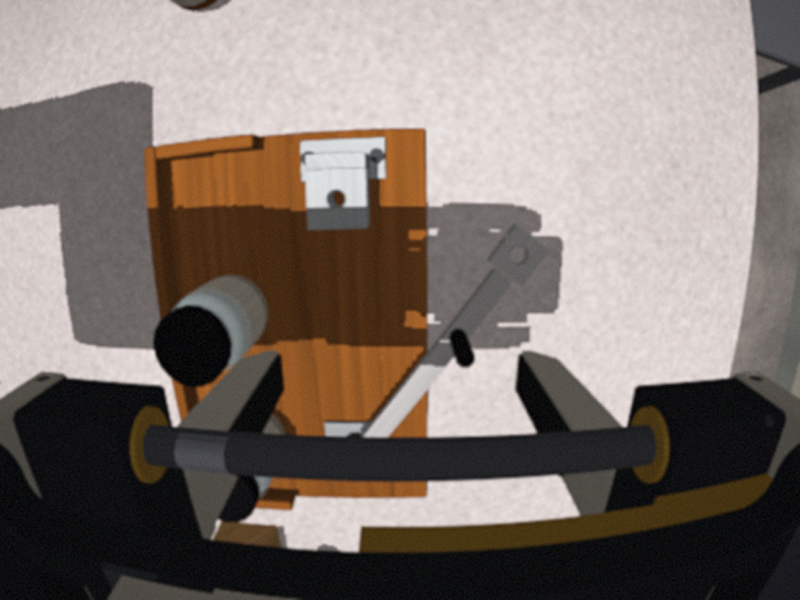

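w1 shows the rest at (398,288) with the medium pin in it at (400,295). The small pin is at (512,295) and the large one at (405,420). w2 shows the fork hole at (337,199), the bar eye at (518,253) and the knob at (461,347). One enlarged crop should confirm the pin and show its button side.

```bash
python3 - <<'E'
from h import *
c=pickle.load(open("pics/w1.pkl","rb")); a=c["img"][135:235,205:355]; cv2.imwrite("pics/crop1.png",cv2.resize(a,(800,533),interpolation=cv2.INTER_CUBIC))
d=pickle.load(open("pics/w2.pkl","rb"))
for n,c,u,v,z in [("hole",d,337,199,.062),("knobtop",d,457,335,.101),("knobbot",d,465,360,.051),("eye",d,518,253,.051),("restmid",c,398,288,.056),("hinge",c,584,71,.062)]: print(n,px2w(c,u*.64,v*.64,z,True).round(4))
E
```

```text
hole [0.5758 0.0875 0.062 ]
knobtop [ 0.6599 -0.0022  0.101 ]
knobbot [ 0.674  -0.0412  0.051 ]
eye [0.7123 0.0466 0.051 ]
restmid [ 0.4443 -0.3052  0.056 ]
hinge [ 0.576  -0.1448  0.062 ]
```

View pics/crop1.png

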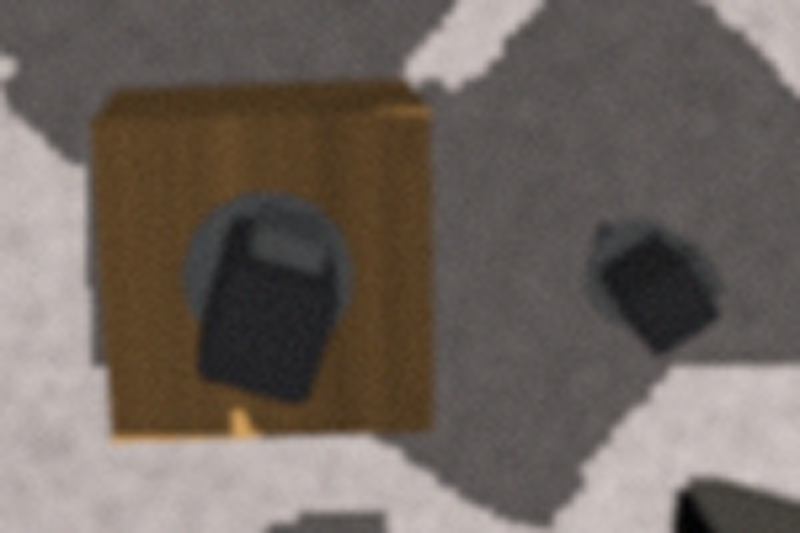

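The crop shows the medium pin in the rest: collar centre at crop px (267,272), and the button visible on the handle's upper (+y) face at (288,250). The handle's edge is turned about -13°. Now the bar.

```bash
python3 - <<'E'
from h import *
c=pickle.load(open("pics/w1.pkl","rb"))
for n,u,v,z in [("collar",267,272,.060),("htop",268,333,.104),("hBL",198,378,.104),("hBR",308,403,.104)]: print(n,px2w(c,205+u/5.333,135+v/5.333,z,True).round(4))
H=np.array([.577,-.143]); tilt=.02
def pose(phi,g=.0245):
    a=phi-tilt; r=np.array([np.sin(a),np.cos(a)]); t=np.array([np.cos(a),-np.sin(a)])
    return np.r_[H+.15*r+g*t,.078],down(-a),t
robot.gripper_to(0)
p,q,t=pose(.85); robot.move_to(p+[0,0,.09],q); robot.move_linear(p,q,.15); robot.dwell(.2)
f0=F(); print("f0",f0.round(2)); phi=.85; log=[]
while phi>-.06:
    phi-= .05 if phi>.2 else (.02 if phi>.08 else .006)
    p,q,t=pose(phi); robot.move_linear(p,q,.08)
    f=(F()-f0)[:2]@t; log.append((round(phi,3),round(f,1)))
    if f>8: break
print(log); o=readout.get_obs(); print(o["position"],F()-f0,o["time_s"])
E
```

```text
collar [ 0.4447 -0.3062  0.06  ]
htop [ 0.4448 -0.3067  0.104 ]
hBL [ 0.4321 -0.3151  0.104 ]
hBR [ 0.4521 -0.3199  0.104 ]
f0 [-0.83  0.3  -0.34]
[(0.8, np.float64(1.3)), (0.75, np.float64(1.6)), (0.7, np.float64(0.9)), (0.65, np.float64(0.9)), (0.6, np.float64(0.6)), (0.55, np.float64(0.3)), (0.5, np.float64(-0.2)), (0.45, np.float64(1.2)), (0.4, np.float64(1.4)), (0.35, np.float64(0.6)), (0.3, np.float64(1.6)), (0.25, np.float64(0.3)), (0.2, np.float64(1.1)), (0.18, np.float64(2.0)), (0.16, np.float64(0.9)), (0.14, np.float64(0.5)), (0.12, np.float64(1.1)), (0.1, np.float64(1.1)), (0.08, np.float64(1.4)), (0.074, np.float64(1.8)), (0.068, np.float64(2.0)), (0.062, np.float64(2.4)), (0.056, np.float64(2.2)), (0.05, np.float64(2.1)), (0.044, np.float64(2.7)), (0.038, np.float64(1.9)), (0.032, np.float64(2.2)), (0.026, np.float64(2.0)), (0.02, np.float64(1.8)), (0.014, np.float64(2.2)), (0.008, np.float64(3.0)), (0.002, np.float64(1.6)), (-0.004, np.float64(6.0)), (-0.01, np.float64(11.1))]
[0.5981722  0.00757946 0.07817624] [11.12157799 -2.06289122 -4.34665129] 14.7167
```

The bar met its stop at phi ≈ -0.007. I back off and check it from close by.

```bash
python3 - <<'E'
from h import *
p=readout.get_obs()["position"]
robot.move_linear(p+[.02,0,0],velocity=.1); robot.move_linear(p+[.01,0,.08],velocity=.2)
robot.move_to([.575,.03,.17],down(.02)); robot.dwell(.2)
c=shot("w3","wrist"); print(readout.get_obs()["time_s"])
cv2.imwrite("pics/w3.png",cv2.resize(c["img"][20:260,96:416],(800,600),interpolation=cv2.INTER_CUBIC))
E
```

```text
16.1667
```

View pics/w3.png

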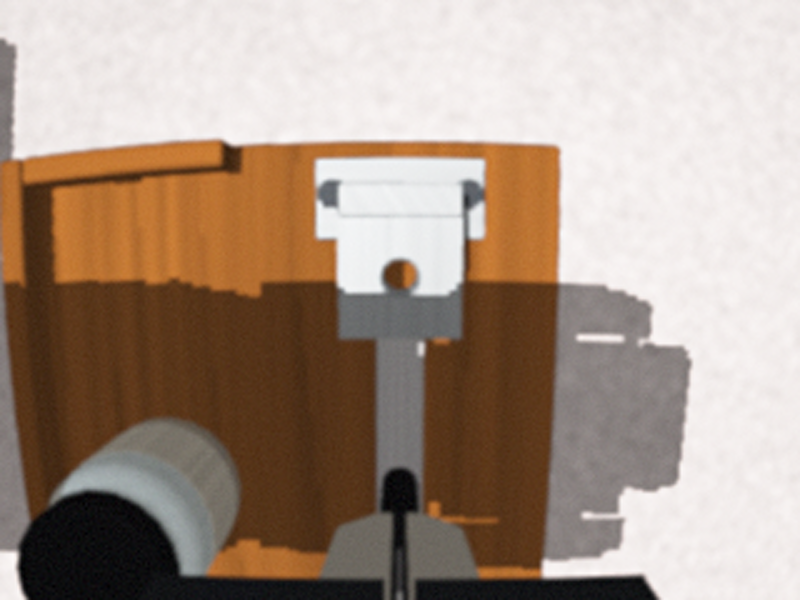

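The bar is home in the fork and centred, with the hole at crop (400,274) → full px (256,129.6). I compute the hole and the large decoy's clearance, then take the pin.

```bash
python3 - <<'E'
from h import *
d=pickle.load(open("pics/w3.pkl","rb")); print("hole",px2w(d,256,129.6,.062,True).round(4))
c=pickle.load(open("pics/w1.pkl","rb")); t=pickle.load(open("pics/top.pkl","rb"))
print("big base",px2w(c,405*.64,415*.64,.0,True).round(3),"top cam head z.1/.13",px2w(t,617*.64,321*.64,.1).round(3),px2w(t,617*.64,321*.64,.13).round(3),px2w(t,598*.64,321*.64,.06).round(3))
yaw=1.335-np.pi; P=np.array([.4445,-.3065]); q=down(yaw)
py=np.array([np.cos(1.335),np.sin(1.335)]); G=P+.0005*py
robot.gripper_to(.056)
robot.move_to(np.r_[G,.19],q); robot.dwell(.1); f0=F()
for z in(.12,.09,.075): robot.move_linear(np.r_[G,z],q,.12)
print("down",(F()-f0).round(2))
robot.dwell(.1)
c=shot("w4","wrist"); cv2.imwrite("pics/w4.png",cv2.resize(c["img"][100:340,96:416],(800,600),interpolation=cv2.INTER_CUBIC))
o=readout.get_obs(); print(o["time_s"],o["position"],o["joint_positions"].round(2))
E
```

```text
hole [0.5749 0.0888 0.062 ]
big base [ 0.45  -0.439  0.   ] top cam head z.1/.13 [ 0.449 -0.418  0.1  ] [ 0.449 -0.407  0.13 ] [ 0.449 -0.4    0.06 ]
down [-0.34  0.36  2.15]
20.1917 [ 0.44492157 -0.30625015  0.07575702] [-0.69  0.54  1.8   0.    0.81  1.12]
```

View pics/w4.png

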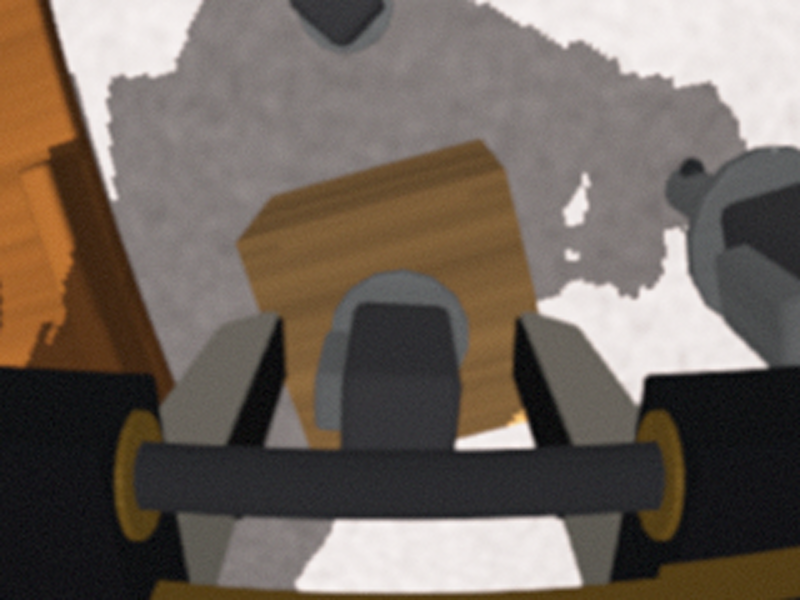

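The handle sits between the pads with the button on the left one. Now grip, lift and carry it over the fork, then probe lightly.

```bash
cat > p.py <<'E'
from h import *
yaw=1.335-np.pi; q=down(yaw); py=np.array([np.cos(1.335),np.sin(1.335)]); OFF=.0005*py
E
python3 - <<'E'
from p import *
robot.gripper_to(.015); o=readout.get_obs(); print("gap",o["finger_gap"],o["grasp_force"],o["position"],o["time_s"])
if o["finger_gap"]<.023 or o["finger_gap"]>.027: raise SystemExit
p=o["position"]; robot.move_linear(p+[0,0,.135],q,.25)
robot.move_to(np.r_[np.array([.5745,.088])+OFF,.21],q)
robot.move_linear(np.r_[np.array([.5745,.088])+OFF,.133],q,.12); robot.dwell(.3)
f0=F(); o=readout.get_obs(); print("f0",f0.round(2),o["position"],o["finger_gap"],o["time_s"]); np.save("f0.npy",f0)
h0=np.array([.5745,.088]); s=.0024
pts=[(0,0)]+[(s*np.cos(a),s*np.sin(a)) for a in np.arange(6)*np.pi/3]
for d in pts:
    h=h0+d+OFF
    robot.move_linear(np.r_[h,.1305],q,.06); robot.move_linear(np.r_[h,.1265],q,.03)
    robot.dwell(.05); f=F()-f0; z=readout.get_obs()["position"]; print(np.round(d,4),f.round(1),z.round(4))
    if f[2]<3 : break
print(readout.get_obs()["time_s"])
E
```

```text
gap 0.024610410587846687 29.90671992301941 [ 0.44478418 -0.30621593  0.07525599] 20.8
f0 [-0.46  0.91 -2.65] [0.574815   0.08851889 0.13345479] 0.024414958683063842 24.1167
[0 0] [ 0.5 -0.   1.5] [0.5745 0.0886 0.1263]
24.7
```

```bash
python3 - <<'E'
from p import *
f0=np.load("f0.npy"); h=np.array([.5745,.088])+OFF
for z in np.arange(.126,.1215,-.0005):
    robot.move_linear(np.r_[h,z],q,.02); robot.dwell(.04); f=F()-f0; o=readout.get_obs(); print(round(z,4),f.round(1),o["position"].round(4))
    if f[2]>6: break
print(o["time_s"])
E
```

```text
0.126 [0.6 0.  0.3] [0.5746 0.0885 0.126 ]
0.1255 [0.6 0.5 0.6] [0.5746 0.0886 0.1255]
0.125 [-0.2  0.5  1.4] [0.5746 0.0885 0.125 ]
0.1245 [0.1 0.1 0.8] [0.5746 0.0885 0.1245]
0.124 [1.4 1.  0.9] [0.5746 0.0885 0.124 ]
0.1235 [1.1 1.4 0.9] [0.5746 0.0885 0.1235]
0.123 [1.  0.9 1.4] [0.5746 0.0885 0.123 ]
0.1225 [0.5 1.5 2.1] [0.5746 0.0885 0.1225]
0.122 [0.2 2.2 1.5] [0.5746 0.0885 0.122 ]
0.1215 [0.6 1.9 0.7] [0.5746 0.0885 0.1215]
27.6167
```

It is in the hole at the first probe. I follow it down, yielding to side forces.

```bash
python3 - <<'E'
from p import *
f0=np.load("f0.npy"); h=np.array([.5745,.088])+OFF; z=.1215; bad=0; log=[]
while z>.0795:
    z-=.002 if z>.084 else .0005
    robot.move_linear(np.r_[h,z],q,.03); robot.dwell(.02); o=readout.get_obs(); f=np.array(o["contact_force"])-f0
    lat=f[:2]
    if np.linalg.norm(lat)>1.5: h=h+np.clip(lat*6e-5,-3e-4,3e-4)
    log.append((round(z,4),f.round(1).tolist(),o["position"].round(4).tolist()))
    if f[2]>7:
        if z<.084: break
        bad+=1; z+=.002
        if bad>5: break
for l in log: print(*l)
print(o["time_s"],o["finger_gap"],h-OFF)
E
```

```text
0.1195 [-0.4, 1.2, -0.8] [0.5745, 0.0885, 0.1193]
0.1175 [0.8, 1.7, 0.2] [0.5745, 0.0885, 0.1173]
0.1155 [0.5, 1.3, -0.9] [0.5746, 0.0886, 0.1153]
0.1135 [0.8, 1.0, -0.1] [0.5746, 0.0886, 0.1133]
0.1115 [1.2, 1.2, -0.2] [0.5746, 0.0886, 0.1113]
0.1095 [-0.0, 0.5, -0.2] [0.5747, 0.0886, 0.1093]
0.1075 [0.6, -0.2, 0.7] [0.5747, 0.0886, 0.1074]
0.1055 [1.1, -0.5, 1.0] [0.5747, 0.0886, 0.1054]
0.1035 [0.7, -0.6, 0.8] [0.5747, 0.0886, 0.1034]
0.1015 [-0.0, -0.6, 0.4] [0.5747, 0.0886, 0.1014]
0.0995 [0.1, 0.3, 0.4] [0.5747, 0.0887, 0.0994]
0.0975 [0.4, -0.3, -0.4] [0.5747, 0.0887, 0.0974]
0.0955 [0.8, -0.4, -0.5] [0.5747, 0.0886, 0.0953]
0.0935 [0.5, 0.6, 0.4] [0.5747, 0.0887, 0.0934]
0.0915 [1.2, -1.1, 0.5] [0.5747, 0.0886, 0.0914]
0.0895 [-0.6, 1.2, -1.0] [0.5747, 0.0886, 0.0894]
0.0875 [-0.1, -0.1, 0.2] [0.5747, 0.0886, 0.0873]
0.0855 [0.1, 1.0, -0.0] [0.5747, 0.0886, 0.0854]
0.0835 [0.8, 0.8, 0.7] [0.5747, 0.0886, 0.0834]
0.083 [-0.0, 0.4, 0.6] [0.5748, 0.0886, 0.083]
0.0825 [0.3, 1.3, 2.0] [0.5748, 0.0886, 0.0825]
0.082 [1.0, 1.3, 0.9] [0.5748, 0.0886, 0.082]
0.0815 [-0.4, 0.3, 0.9] [0.5748, 0.0886, 0.0815]
0.081 [-1.3, 0.3, 5.9] [0.5749, 0.0886, 0.0812]
0.0805 [-2.2, -0.7, 12.0] [0.575, 0.0886, 0.0812]
34.2833 0.024364124208207452 [0.57461891 0.08813918]
```

The collar is seated at TCP z 0.0812, as predicted. Release, withdraw and look.

```bash
python3 - <<'E'
from p import *
h=np.array([.57462,.08814])+OFF
robot.move_linear(np.r_[h,.0811],q,.02)
robot.gripper_to(.054); robot.dwell(.1)
robot.move_linear(np.r_[h,.17],q,.12)
robot.move_to([.60,.0,.20],down(.02)); robot.dwell(.2)
c=shot("w5","wrist"); s=shot("s5","scene"); print(readout.get_obs()["time_s"])
a=cv2.resize(c["img"][40:240,156:356],(600,600),interpolation=cv2.INTER_CUBIC)[:, 100:500]
b=cv2.resize(s["img"][140:260,250:330+0],(400,600),interpolation=cv2.INTER_CUBIC)
cv2.imwrite("pics/w5.png",np.hstack([a,b]))
E
```

```text
38.2417
```

View pics/w5.png

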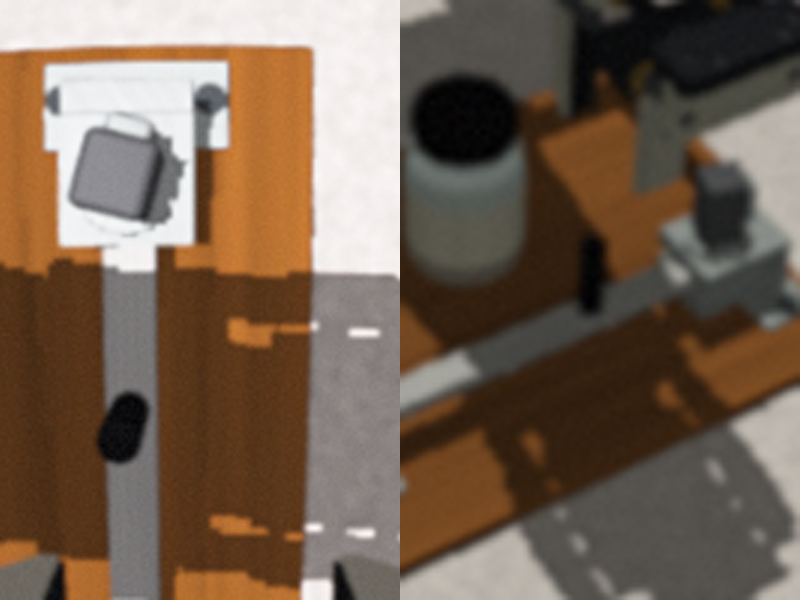

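The picture shows the bar home, the pin upright with its collar on the fork at (118,180), and the button standing out at (130,125). The gripper is clear of everything.

```bash
python3 -c "
from h import *
print(robot.finish_job())"
```

```text
the job is handed in; nothing more can be done
None
```

The job is handed in at about 38 s of the 72 s allowed: the bar is home against its stop, and the pin is through fork and bar with its collar on the fork and its button out. The balls lie under the fork, out of view, so I infer their lock from the button and the seated height. Forces I measured stayed at or below 12 N, and nothing touched the jars or the bottle.

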